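# Rotate the reagent kits in the sloped lane

### The job

Take the oldest kit carton, the one at the low front end of the sloped lane, and stand it upright in the shallow steel tray. Then load the new kit carton, the one of the same size that stands on the bench, into the lane behind the other two, and close the row up so that all three sit flat in the lane, touching one another, with the first against the front stop. Be gentle: set cartons down rather than letting them tip or fall, do not ram the row into the stop, keep the two waiting cartons in the lane, and leave everything else where it is.

Things in the scene. Friction and masses are not known exactly. Their poses are not given: they have to be found in the camera images.
- lane: Fixed aluminium rack of two lanes sloping 28 degrees, low end towards the robot. Frame tilted with the kit lane: origin on its floor, mid-width, at the inner face of the front stop, 45 mm above the bench; x up the lane, y across, z square off the floor. Floor 56 mm wide between guides 14 mm high, 3 mm thick; stop 24 mm high, 5 mm thick.
- lane_top (a point): Middle of the kit lane's floor at its high back end, 275 mm up the lane from the stop; this end is open. Friction varies: on some days cartons slide down by themselves when the one in front is taken, on others they stick where they are (a push of under 3 N moves the row).
- lane_side (a point): Middle of the front stop's foot in the neighbouring lane, 108 mm to the right (-y of the rack), 62 mm wide, which holds low slide boxes.
- oldest: Plain off-white kit carton, 60 mm long (x) by 50 mm wide (y) by 80 mm high (z), about 0.18 kg, rigid. Origin: centre of its underside; z points to its lid. It stands first in the lane, at the stop, its x up the lane, tilted with the lane.
- second: Plain off-white kit carton, 60 mm long (x) by 50 mm wide (y) by 80 mm high (z), about 0.18 kg, rigid. Origin: centre of its underside; z points to its lid. It stands second in the lane, a few mm behind the oldest at most, tilted with the lane.
- third: Plain off-white kit carton, 60 mm long (x) by 50 mm wide (y) by 80 mm high (z), about 0.18 kg, rigid. Origin: centre of its underside; z points to its lid. It stands third in the lane, tilted with the lane; its centre is up to 155 mm from the stop at the start.
- newkit: Plain off-white kit carton, 60 mm long (x) by 50 mm wide (y) by 80 mm high (z), about 0.18 kg, rigid. Origin: centre of its underside; z points to its lid. It stands upright on the bench, to the left or right of the rack, turned up to 0.5 rad.
- tray: Fixed shallow steel tray on the bench, on the other side of the rack from the new carton, 130 (x) by 120 (y) by 22 mm outside, walls and floor 4 mm. Origin: centre of its underside.
- tray_in (a point): Centre of the tray's inner floor, 4 mm above the bench.
- slides_a: Bystander: low grey plastic slide box, 85 x 56 x 32 mm, front of the neighbouring lane. Origin: centre of its underside.
- slides_b: Bystander: the same kind of slide box, behind slides_a. Origin: centre of its underside.
- flask_a: Bystander: conical glass flask, base 88 mm across, 130 mm high, beyond the rack. Origin: centre of its underside.
- flask_b: Bystander: the same kind of flask, at the right side of the bench. Origin: centre of its underside.
- timer: Bystander: small white standing timer, 75 mm wide, 30 mm deep, 70 mm high. Origin: centre of its underside.
- tipbox: Bystander: pale box of yellow pipette tips, 120 x 85 x 64 mm. Origin: centre of its underside.
- bigcarton: Bystander: larger off-white carton, 85 x 70 x 120 mm, not kit stock. Origin: centre of its underside.
There are look-alikes about, which are no part of the job. What is shaped like the oldest but blue or red is not meant.

How it is judged (in metres and radians):
On the way, in this order (a step that is already met when the one before it is completed fails the run):
1. the oldest carton stands upright in the tray, released (horizontal distance between oldest and tray_in below 0.05 m and z of oldest in the frame of tray_in below 0.006 m and angle between oldest's own z axis and vertical below 0.1 rad and contact force between the fingers and oldest below 0.05 N), for 0.2 s.
2. the new carton is in the lane behind the other two (x of newkit in the frame of lane between 0.14 and 0.26 m and y of newkit in the frame of lane between -0.012 and 0.012 m and z of newkit in the frame of lane between -0.005 and 0.006 m and angle between the z axis of newkit and the z axis of lane, either way round below 0.1 rad), for 0.1 s.
At the end, for the whole second after the job is handed in: Oldest carton upright (0.1 rad) on the tray floor. In the lane, flat (6 mm, 0.1 rad) and at rest, with centres from the stop: second carton at most 36 mm (30 touches), third behind it at most 99 mm (90 touches), new one last at most 162 mm (150 touches) (all of step 1 and linear speed of each of oldest, second, third, newkit below 0.02 m/s and x of second in the frame of lane between 0.025 and 0.036 m and y of second in the frame of lane between -0.012 and 0.012 m and z of second in the frame of lane between -0.005 and 0.006 m and angle between the z axis of each of second, third, newkit and the z axis of lane, either way round below 0.1 rad and x of third in the frame of lane between 0.085 and 0.099 m and y of third in the frame of lane between -0.012 and 0.012 m and z of third in the frame of lane between -0.005 and 0.006 m and x of newkit in the frame of lane between 0.145 and 0.162 m and y of newkit in the frame of lane between -0.012 and 0.012 m and z of newkit in the frame of lane between -0.005 and 0.006 m).
It fails at once if a bystander was moved more than 30 mm (distance of any of slides_a, slides_b, flask_a, flask_b, timer, tipbox, bigcarton from where it was at the start of the episode above 0.03 m).
It fails at once if a waiting carton was lifted out of the lane (z of any of second, third in the frame of lane above 0.03 m).
It fails at once if a carton was pressed with more than 80 N against the rack or tray (contact force between any of second, third, newkit, oldest and lane above 80 N or contact force between oldest and tray above 80 N).
It fails at once if a carton was let fall: it tipped or tumbled out of the fingers ((angular speed of oldest above 4 rad/s and contact force between the fingers and oldest below 0.05 N) or (angular speed of newkit above 4 rad/s and contact force between the fingers and newkit below 0.05 N)).
It also fails if it takes over 61 s, if anything falls off the work surface, if the arm or the gripper's body presses on something with over 40 N, if the wrist force passes 120 N, or if a joint passes its speed limit or range.

### The arm

A 7-joint arm with a two-finger parallel gripper is mounted at the origin on the work surface. World frame = base frame: x ahead of the robot, y to its left, z up, the work surface at z = 0. Lengths are in m, angles in degrees, forces in N, time in s.
With the tool pointing down it reaches from about 0.425 to 0.875 m from the base axis. Payload 4.7 kg.
Tool frame: the origin (TCP) lies midway between the tips of the shut fingers; the grasp point (between the pads) lies 19 mm behind it; z points along the fingers, y is the line along which they close (so a half turn about z gives the same grasp; the last joint's range is limited). The gripper opens to 85 mm and grips with 20 to 120 N. Pads are 22 mm wide; open, the fingers measure 114 mm over their backs; the gripper's body (76 mm by 85 mm) begins 54 mm behind the grasp point. The pads swing forward as they close: fully open they stand 13 mm farther back than shut.
Start: joints at [-74.02, 18.392, -4.016, 83.108, 1.295, 78.541, -3.26], TCP at [0.17, 0.627, 0.231] pointing down, gripper open.
Joint ranges: [-163.93, 163.93], [-17.29, 119.83], [-79.2, 71.16], [3.27, 140.29], [-89.18, 269.18], [5.43, 117.66], [-154.24, 154.24]. Speed limits (degrees/s): [147.25, 147.25, 180, 180, 180, 180, 180].

### API

Orientations are given as [roll, pitch, yaw] about the fixed x, y, z axes, in that order (R = Rz(yaw) Ry(pitch) Rx(roll)).
In Python, from plant import r, eyes, job gives the robot as it stands.
- The arm moves only by the tool servo_tool, never from a script. Its argument "moves" is a list of rows, each a list of 2 entries, a list of its own where there are three numbers: the shift along the world's x, y, z in units of 40 mm (1.0 is 40 mm), then the turn, a rotation vector about the world's x, y, z in units of 5 degrees (1.0 is 5 degrees). In form: [[[x, y, z], [rx, ry, rz]], ...]. A call has 1 to 10 rows; each row is the pose to reach, as a shift and turn from the pose commanded when the call began; what a row does not reach only later rows make up. A row lasts 1/10 s, in which the tool goes at most 50 mm and 8.59 degrees, less where a joint would pass 70% of its speed; a pose out of reach is approached as far as the arm can. A call with a gripper value outside its range is refused whole. "jaw" is the opening, from -1 (shut) to 1 (fully open), set as the call begins (left out, the last holds). The fingers move at their own pace and stop on an object; "grip_force" is the grip in N (left out, the last holds). Time passes only in rows, so rows that repeat a pose let the fingers close. It gives the time, the measured TCP pose, the force, the opening and the grip force at its end, in the units of the state.
- r.observe(): the state, without advancing time (a new reading comes with each control period).
- eyes.read_camera(name): name is "side" or "top" or "wrist"; returns a dict with "img" (480x640x3 uint8, red, green, blue), "intrinsics" (3x3 intrinsics, pixels), "k1" (the pictures are not rectified: a ray, as slopes to the right and down, at radius r is drawn at 1 + k1 r^2 times it, then the intrinsics apply), "position" and "attitude" of the camera in the world. Camera axes: x right, y down, z forward; pixel columns grow to the right and rows downward; lengths in m; the calibration is good to about 2 mm. A picture is of the moment at which its call begins. There is no depth.
- job.job_done(): hands the job in; it is judged then, once.
The state is a dict: "clock": time; "joint_positions": joint angles; "qd": joint speeds; "joint_efforts": joint torques, N m; "ee_pos": TCP position; "eef_rot": TCP orientation; "force": force on the tool from outside, world axes, zero at the start; "torque": the same for the moment, N m; "grip_width": opening from 0.0 (shut) to 1.0 (fully open); "finger_force": force on a finger pad.
Only numpy, scipy, OpenCV 4.12 (cv2) and the standard library are available. Lean on these libraries where they do the work, as an engineer would, in place of code of your own. Each camera call takes 0.05 s, during which the arm holds its last target. There are 200 camera calls.

## Working session

There is one attempt and no reset: what is moved stays moved. The work goes in short steps, Python scripts to look and compute and a tool call to move; the robot and the scene stay as the last step left them, time stands still between calls to the robot, and variables do not carry over. Pictures are saved under pics/ and viewed, at most 10 in all, crops included, and the job is handed in when it is done.

Besides the shell and the picture viewer there is one more tool, called after ">>>" as name([rows], argument=value, ...), one row to a line, values as JSON. servo_tool: Moves the arm, as the interface text tells. Its arguments: {"type":"object","properties":{"moves":{"type":"array"},"jaw":{"type":"number"},"grip_force":{"type":"number"}},"required":["moves"]}

```bash
ls; mkdir -p pics; python3 - <<'E'
from plant import r,eyes,job
import cv2
s=r.observe();print(s)
for n in ["side","top"]:
    c=eyes.read_camera(n);cv2.imwrite(f"pics/{n}0.png",c["img"][:,:,::-1])
    print(n,{k:v for k,v in c.items() if k!="img"})
E
```

```text
pics
{'clock': 0.0, 'joint_positions': array([-74.01925248,  18.43702706,  -4.01524362,  83.17596818,
         1.29628283,  78.53865356,  -3.259635  ]), 'qd': array([ 0.10996346,  0.06542165,  0.04646944, -0.09749116, -0.04037195,
        0.07804975,  0.09583102]), 'joint_efforts': array([ 4.29379525e-04, -4.93579352e+01, -3.82168321e-01, -3.14337337e+01,
        1.28991422e-02,  1.15809796e-02, -2.16118515e-06]), 'ee_pos': array([0.17004546, 0.62681208, 0.23023714]), 'eef_rot': array([-1.79893663e+02,  7.07156653e-03,  1.64829380e+02]), 'force': array([-0.31442723, -0.39556003,  0.51578922]), 'torque': array([ 0.02500229, -0.02978365, -0.00907693]), 'finger_force': 0.0, 'grip_width': 0.9989485533906705}
side {'intrinsics': array([[464.71763993,   0.        , 317.32805578],
       [  0.        , 464.71763993, 238.5163395 ],
       [  0.        ,   0.        ,   1.        ]]), 'k1': -0.08666138024446107, 'position': array([0.35370064, 0.70541473, 0.67638693]), 'attitude': array([-124.76718014,    0.44054228, -165.23316949])}
top {'intrinsics': array([[459.74620909,   0.        , 312.08322298],
       [  0.        , 459.74620909, 235.52116955],
       [  0.        ,   0.        ,   1.        ]]), 'k1': -0.035741572925680865, 'position': array([ 0.49572838, -0.05721055,  1.22413905]), 'attitude': array([-176.84397712,    0.44699691,  -89.8538199 ])}
```

View pics/side0.png

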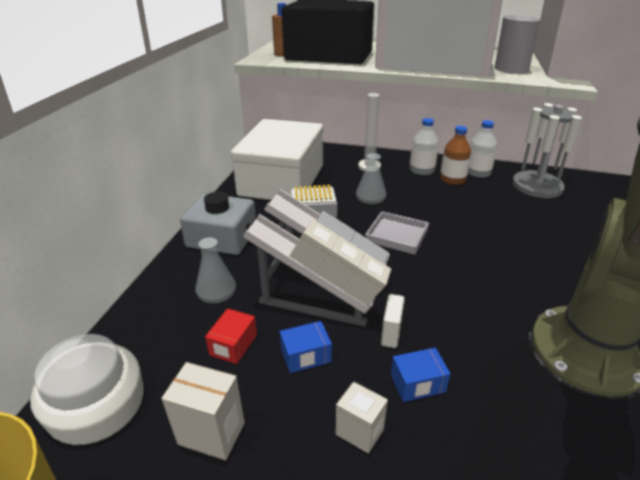

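View pics/top0.png

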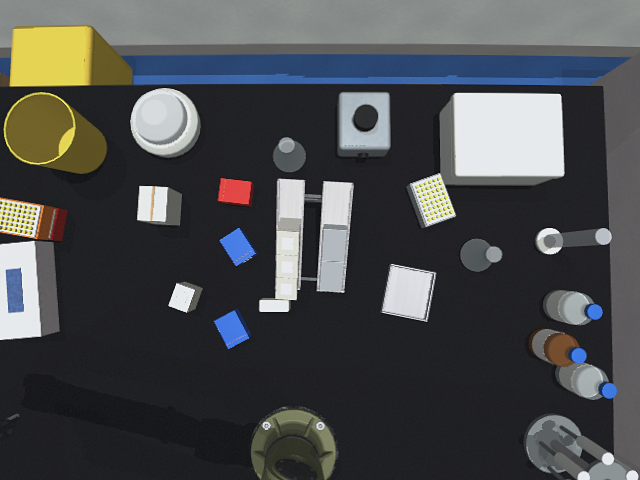

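The side view shows the lane with three cartons (labels around 320–375, 235–268), the timer at (393,320) just before the stop, and the new kit at (361,415). In the top view the kit lane runs from (286,295) to (290,180). The new kit is at (185,297), the tray at (409,293) and the timer at (274,306).

```bash
cat > h.py <<'E'
import numpy as np,cv2
from scipy.spatial.transform import Rotation as Rn
from plant import r,eyes,job
def cam(n):
    c=eyes.read_camera(n);c["R"]=Rn.from_euler("xyz",c["attitude"],degrees=True).as_matrix();return c
def ray(c,uv):
    K=c["intrinsics"];uv=np.atleast_2d(np.array(uv,float))
    d=(uv-K[:2,2])/[K[0,0],K[1,1]];s=d.copy()
    for _ in range(15): s=d/(1+c["k1"]*(s**2).sum(1,keepdims=True))
    return np.c_[s,np.ones(len(s))]@c["R"].T
def onz(c,uv,z):
    d=ray(c,uv);return c["position"]+d*((z-c["position"][2])/d[:,2:])
def proj(c,P):
    q=(np.atleast_2d(P)-c["position"])@c["R"];s=q[:,:2]/q[:,2:]
    s=s*(1+c["k1"]*(s**2).sum(1,keepdims=True));K=c["intrinsics"]
    return s*[K[0,0],K[1,1]]+K[:2,2]
E
python3 - <<'E'
from h import *
im=cv2.imread("pics/top0.png")
a=cv2.resize(im[165:325,160:450],None,fx=2.75,fy=2.75,interpolation=cv2.INTER_CUBIC)
cv2.imwrite("pics/topc.png",a);print(a.shape)
b=cv2.imread("pics/side0.png")[180:460,230:450]
cv2.imwrite("pics/sidec.png",cv2.resize(b,(440,560),interpolation=cv2.INTER_CUBIC))
E
```

```text
(440, 798, 3)
```

View pics/topc.png

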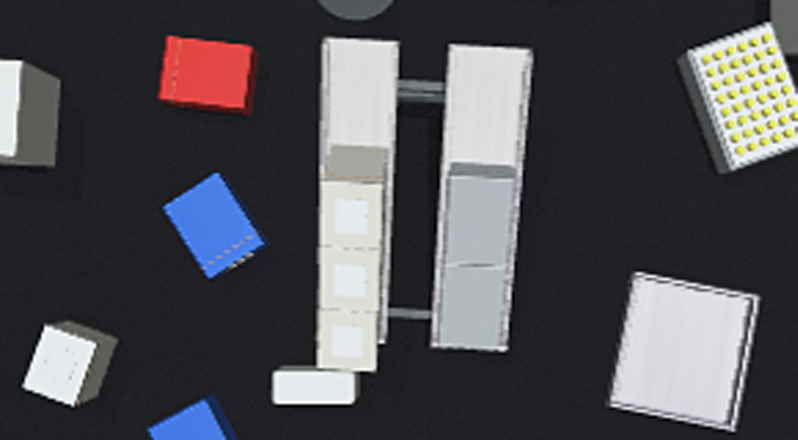

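View pics/sidec.png

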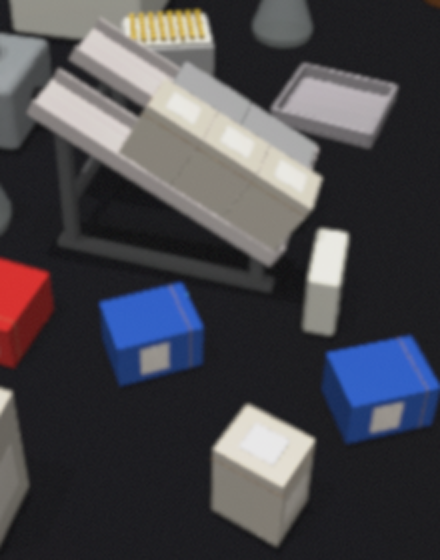

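The crops give lid and rack corners clear enough to measure. Next I work out the lane, new kit and tray poses.

```bash
cat >> h.py <<'E'
def lane_T(p):
    R=Rn.from_euler("z",p[2]).as_matrix()@Rn.from_euler("y",-28,degrees=True).as_matrix()
    return R,np.array([p[0],p[1],0.045])
def lw(p,X):
    R,o=lane_T(p);return np.atleast_2d(X)@R.T+o
E
python3 - <<'E'
from h import *
from scipy.optimize import least_squares
t=cam("top");s=cam("side")
T=lambda q:np.array(q)/2.75+[160,165]-0.3
S=lambda q:np.array(q)/2+[230,180]-0.2
# lane back guide tops, oldest lid
obs=T([[323,40],[398,41],[317,369],[377,370]])
obs2=S([[35,108],[60,72]]) # back end guide corner on left outer? 
def f(p):
    x=p[3];y=p[4]
    P=lw(p,[[.275,.031,.014],[.275,-.031,.014],[0,.025+y,.08],[0,-.025+y,.08]])
    return np.r_[(proj(t,P)-obs).ravel(),p[4]*200]
o=least_squares(f,[.33,.02,0,0,0]);p=o.x;print("lane",p,np.round(o.fun,2))
# lid positions along lane
R,og=lane_T(p)
for k,q in [("L",[[317,369],[318,310],[319,248],[321,183]]),("R",[[377,370],[378,313],[382,248],[385,183]])]:
    d=ray(t,T(q));n=R[:,2];pt=t["position"]+d*(((og+n*.08-t["position"])@n)/(d@n))[:,None]
    print(k,np.round((pt-og)@R,4).tolist())
d=ray(s,S([[322,182],[308,212],[285,160]]))
print("side proj lid corner FL,FR; FL bottom", ((proj(s,lw(p,[[0,.025,.08],[0,-.025,.08],[0,.025,0],[.18,.025,.08],[.18,-.025,.08],[.275,.031,.014],[.275,-.031,.014]]))-[230,180])*2).round())
q=onz(t,T([[47,324],[98,341],[74,406],[23,388]]),.08)[:,:2];print("newkit",q.mean(0),q.round(3).tolist(),
 "yaw long",np.degrees(np.arctan2(*(q[0]+q[1]-q[2]-q[3])[::-1])), "lens",np.linalg.norm(q[0]-q[1]),np.linalg.norm(q[1]-q[2]))
print("newkit side lid proj",((proj(s,np.c_[q,[.08]*4])-[230,180])*2).round().tolist())
q=onz(t,T([[634,272],[760,295],[735,431],[609,405]]),.022)[:,:2];print("tray",q.mean(0),q.round(3).tolist(),np.linalg.norm(q[0]-q[1]),np.linalg.norm(q[1]-q[2]))
q=onz(t,T([[273,371],[355,369],[355,404],[274,405]]),.07)[:,:2];print("timer",q.round(3).tolist())
E
```

```text
lane [ 0.44317781  0.01040306 -0.04352053 -0.30756548  0.00177123] [-0.06  0.29 -0.16  1.12  0.63 -1.04 -0.39 -0.42  0.35]
L [[-0.003, 0.0283, 0.08], [0.0564, 0.0276, 0.08], [0.116, 0.0269, 0.08], [0.1756, 0.0255, 0.08]]
R [[-0.0011, -0.0242, 0.08], [0.0563, -0.0237, 0.08], [0.1188, -0.0256, 0.08], [0.1782, -0.0266, 0.08]]
side proj lid corner FL,FR; FL bottom [[307. 207.]
 [317. 175.]
 [264. 255.]
 [143. 104.]
 [160.  76.]
 [ 27. 100.]
 [ 53.  67.]]
newkit [0.40407872 0.27596104] [[0.441, 0.289], [0.426, 0.242], [0.367, 0.263], [0.383, 0.31]] yaw long -19.828046048739434 lens 0.04915787485714455 0.06226233858354169
newkit side lid proj [[210.0, 447.0], [242.0, 402.0], [313.0, 439.0], [282.0, 487.0]]
tray [ 0.41481136 -0.29932274] [[0.489, -0.252], [0.467, -0.371], [0.339, -0.347], [0.364, -0.228]] 0.12152610344381166 0.13055469694036984
timer [[0.399, 0.084], [0.401, 0.01], [0.369, 0.01], [0.368, 0.083]]
```

```bash
cat >> h.py <<'E'
P=[.4432,.0104,-.0435]
def tool(yaw_deg,tilt_deg):  # tool y along carton y; tilt fingers away (+) about carton y
    return (Rn.from_euler("z",yaw_deg,degrees=True)*Rn.from_euler("y",-tilt_deg,degrees=True)*Rn.from_euler("xyz",[180,0,180],degrees=True))
def go(pos,Rt,cur=None):
    s=r.observe()
    if cur is None: cur=(s["ee_pos"],Rn.from_euler("xyz",s["eef_rot"],degrees=True))
    print("shift",np.round((np.array(pos)-cur[0])/.04,2),"turn",np.round(np.degrees((Rt*cur[1].inv()).as_rotvec())/5,2))
def st():
    s=r.observe();print(s["clock"],s["ee_pos"].round(4),s["eef_rot"].round(2),"F",s["force"].round(2),"w",round(s["grip_width"],3),"ff",s["finger_force"]); print(s["joint_positions"].round(0))
E
python3 - <<'E'
from h import *
yl=np.degrees(P[2]);Rt=tool(yl,28);print(Rt.as_matrix().round(3),Rt.as_euler("xyz",degrees=True))
go(lw(P,[.03,0,.20])[0],Rt)
E
```

```text
[[-0.882  0.043  0.469]
 [ 0.038  0.999 -0.02 ]
 [-0.469  0.    -0.883]] [180.          28.         177.50763359]
shift [  5.14 -15.34   0.13] turn [-0.85 -5.55  2.49]
```

>>> servo_tool([
  [[1,-1,0.6],[0,0,0]],
  [[5.1,-15.3,0.6],[-0.85,-5.55,2.5]],
  [[5.1,-15.3,0.6],[-0.85,-5.55,2.5]],
  [[5.1,-15.3,0.6],[-0.85,-5.55,2.5]],
  [[5.1,-15.3,0.6],[-0.85,-5.55,2.5]],
  [[5.1,-15.3,0.6],[-0.85,-5.55,2.5]],
  [[5.1,-15.3,0.6],[-0.85,-5.55,2.5]],
  [[5.1,-15.3,0.6],[-0.85,-5.55,2.5]],
  [[5.1,-15.3,0.6],[-0.85,-5.55,2.5]],
  [[5.1,-15.3,0.6],[-0.85,-5.55,2.5]],
])

```text
clock: 1.2
ee_pos: [0.3061, 0.2996, 0.2193]
eef_rot: [-177.4, 26.7, 178.7]
force: [-1.3, 0.4, -0.2]
grip_width: 1.003
finger_force: 0.0
```

```bash
python3 - <<'E'
from h import *
st();Rt=tool(np.degrees(P[2]),28)
go(lw(P,[.03,0,.20])[0],Rt)
E
```

```text
1.2 [0.3061 0.2996 0.2193] [-177.4    26.72  178.74] F [-1.33  0.43 -0.21] w 1.003 ff 0.0
[-56. -17. -12. 125.  24.  66.  12.]
shift [ 1.74 -7.16  0.41] turn [ 0.45 -0.27 -0.01]
```

```bash
python3 - <<'E'
from h import *
Rt=tool(np.degrees(P[2]),14);z=Rt.as_matrix()[:,2]
G=lw(P,[.03,0,.053])[0];print("G",G,"tcp",G+.019*z)
go(G+.019*z+[0,0,.12],Rt)
E
```

```text
G [0.44480492 0.01033014 0.10588037] tcp [0.44939708 0.01013026 0.08744475]
shift [ 3.58 -7.24 -0.3 ] turn [ 0.57  2.53 -0.06]
```

>>> servo_tool([
  [[3.6,-7.2,0],[0.6,2.5,0]],
  [[3.6,-7.2,0],[0.6,2.5,0]],
  [[3.6,-7.2,0],[0.6,2.5,0]],
  [[3.6,-7.2,0],[0.6,2.5,0]],
  [[3.6,-7.2,0],[0.6,2.5,0]],
  [[3.6,-7.2,0],[0.6,2.5,0]],
  [[3.6,-7.2,0],[0.6,2.5,0]],
  [[3.6,-7.2,0],[0.6,2.5,0]],
  [[3.6,-7.2,0],[0.6,2.5,0]],
  [[3.6,-7.2,0],[0.6,2.5,0]],
])

```text
clock: 2.2
ee_pos: [0.4501, 0.0127, 0.2198]
eef_rot: [-179.9, 14.6, 177.9]
force: [-0.1, 0.3, -0.0]
grip_width: 1.003
finger_force: 0.0
```

```bash
python3 - <<'E'
from h import *
st();Rt=tool(np.degrees(P[2]),14);z=Rt.as_matrix()[:,2]
go(lw(P,[.03,0,.053])[0]+.019*z+[0,0,.12],Rt)
c=cam("wrist");print(c["position"],c["attitude"],c["k1"],c["intrinsics"][0,0])
cv2.imwrite("pics/w1.png",c["img"][:,:,::-1])
print(proj(c,lw(P,[[0,.028,.024],[0,-.028,.024],[0,.025,.08],[0,-.025,.08],[.18,.025,.08],[.18,-.025,.08],[.275,.031,.014],[.275,-.031,.014]])).round())
E
```

```text
2.2 [0.4501 0.0127 0.2198] [-179.87   14.55  177.87] F [-0.11  0.33 -0.04] w 1.003 ff 0.0
[ -3. -17.  -3. 121.   1.  61.  81.]
shift [-0.02 -0.06 -0.31] turn [ 0.03  0.11 -0.07]
[0.33981551 0.01560012 0.33824539] [1.47811772e+02 1.18050694e-01 8.77895602e+01] -0.012046122336129466 375.98138097412084
[[358. 150.]
 [282. 150.]
 [362. 134.]
 [278. 134.]
 [358. 425.]
 [279. 424.]
 [356. 490.]
 [281. 489.]]
```

View pics/w1.png

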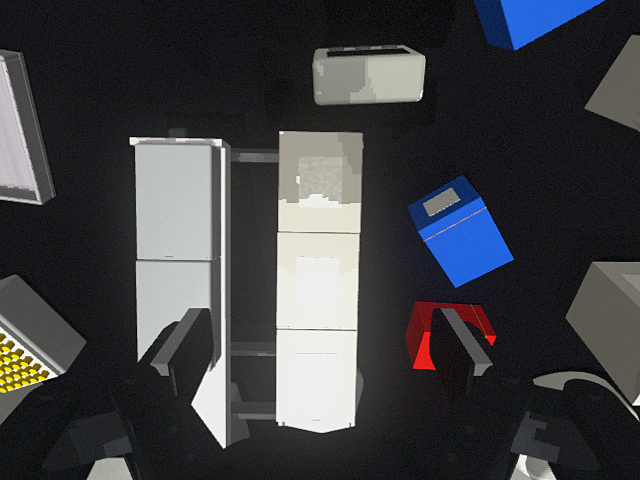

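The wrist view confirms the lane model. The oldest carton's lid front corners are at (363,132) and (278,131), within 3 px of prediction, and the fingers straddle the row. I descend now.

>>> servo_tool([
  [[0,-0.05,-0.8],[0,0.1,0]],
  [[0,-0.05,-1.6],[0,0.1,0]],
  [[0,-0.05,-2.2],[0,0.1,0]],
  [[0,-0.05,-2.8],[0,0.1,0]],
  [[0,-0.05,-3.2],[0,0.1,0]],
  [[0,-0.05,-3.3],[0,0.1,0]],
  [[0,-0.05,-3.3],[0,0.1,0]],
])

```text
clock: 2.95
ee_pos: [0.4499, 0.0107, 0.0876]
eef_rot: [-179.8, 14.0, 177.9]
force: [0.5, -0.6, 0.4]
grip_width: 1.002
finger_force: 0.0
```

```bash
python3 - <<'E'
from h import *
st();Rt=tool(np.degrees(P[2]),14);z=Rt.as_matrix()[:,2]
go(lw(P,[.03,0,.053])[0]+.019*z,Rt)
E
```

```text
2.95 [0.4499 0.0107 0.0876] [-179.82   14.01  177.95] F [ 0.54 -0.58  0.45] w 1.002 ff 0.0
[ -3.  -9.  -4. 131.   2.  44.  80.]
shift [-0.01 -0.01 -0.  ] turn [ 0.03  0.   -0.08]
```

>>> servo_tool([
  [[0,0,0],[0,0,0]],
  [[0,0,0],[0,0,0]],
  [[0,0,0],[0,0,0]],
  [[0,0,0],[0,0,0]],
  [[0,0,0],[0,0,0]],
  [[0,0,0],[0,0,0]],
  [[0,0,0],[0,0,0]],
  [[0,0,0],[0,0,0]],
], jaw=-1, grip_force=40)

```text
clock: 3.75
ee_pos: [0.4513, 0.0098, 0.0893]
eef_rot: [-179.9, 14.2, 177.8]
force: [-2.3, 2.5, 6.0]
grip_width: 0.584
finger_force: 41.1
```

>>> servo_tool([
  [[-0.05,0,0.09],[0,0,0]],
  [[-0.1,0,0.19],[0,0,0]],
  [[-0.15,0,0.28],[0,0,0]],
  [[-0.2,0.01,0.38],[0,0,0]],
  [[-0.25,0.01,0.47],[0,0,0]],
  [[-0.3,0.01,0.57],[0,0,0]],
  [[-0.36,0.02,0.68],[0,0,0]],
  [[-0.42,0.02,0.8],[0,0,0]],
  [[-0.45,0.02,0.9],[0,0,0]],
  [[-0.45,0.02,1.0],[0,0,0]],
])

```text
clock: 4.75
ee_pos: [0.4307, 0.01, 0.1271]
eef_rot: [-179.8, 13.9, 177.8]
force: [-1.9, 0.1, -3.8]
grip_width: 0.585
finger_force: 42.0
```

```bash
python3 - <<'E'
from h import *
st()
c=cam("top");s=cam("side")
a=c["img"][165:325,230:350];b=s["img"][180:340,230:430]
cv2.imwrite("pics/v1.png",cv2.hconcat([cv2.resize(a,None,fx=2.5,fy=2.5,interpolation=2),cv2.resize(b,None,fx=2.5,fy=2.5,interpolation=2)])[:,:,::-1])
# tray placement: tool tilt -14 for upright
yt=-10.;Rt=tool(yt,-14);z=Rt.as_matrix()[:,2]
G=np.array([.415,-.299,.004+.053]);print(G+.019*z); go(G+.019*z+[0,0,.12],Rt)
E
```

```text
4.75 [0.4307 0.01   0.1271] [-179.81   13.88  177.8 ] F [-1.91  0.15 -3.76] w 0.585 ff 41.99130356311798
[ -3. -14.  -4. 130.   2.  50.  80.]
[ 0.41047332 -0.29820182  0.03856438]
shift [-0.54 -7.71  0.76] turn [ 0.63  5.57 -1.53]
```

View pics/v1.png

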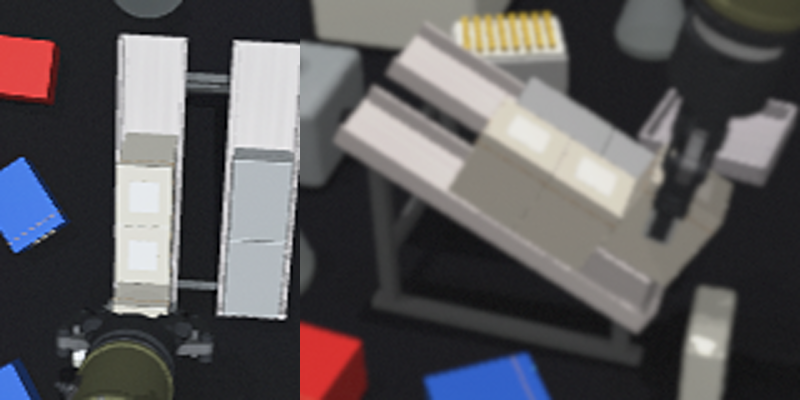

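The two waiting cartons stick where they are, and the oldest is held clear of the stop (top crop about (140,300), side crop about (690,215)). I lift it, turn it upright and carry it over the tray.

>>> servo_tool([
  [[0,0,0.5],[0,0,0]],
  [[0,-0.2,1.0],[0.05,0.5,-0.1]],
  [[0,-0.8,1.2],[0.1,1.0,-0.2]],
  [[0,-1.7,1.2],[0.2,1.7,-0.4]],
  [[0,-2.7,1.2],[0.3,2.5,-0.6]],
  [[0,-3.7,1.2],[0.4,3.3,-0.9]],
  [[-0.1,-4.7,1.1],[0.5,4.1,-1.1]],
  [[-0.2,-5.7,1.0],[0.6,4.8,-1.3]],
  [[-0.3,-6.6,0.9],[0.63,5.3,-1.5]],
  [[-0.45,-7.2,0.8],[0.63,5.57,-1.5]],
])

```text
clock: 5.85
ee_pos: [0.4154, -0.2816, 0.1597]
eef_rot: [-179.9, -13.9, 170.0]
force: [0.6, 0.5, -2.5]
grip_width: 0.585
finger_force: 42.7
```

>>> servo_tool([
  [[-0.05,-0.3,0],[0,0,0]],
  [[-0.09,-0.51,0],[0,0,0]],
  [[-0.09,-0.51,0],[0,0,0]],
  [[-0.09,-0.51,0],[0,0,0]],
])

```text
clock: 6.25
ee_pos: [0.4115, -0.297, 0.1605]
eef_rot: [179.9, -13.8, 170.2]
force: [0.2, 0.3, -2.8]
grip_width: 0.579
finger_force: 42.7
```

```bash
python3 - <<'E'
from h import *
st()
Rt=tool(-10.,-14);z=Rt.as_matrix()[:,2]
G=np.array([.415,-.299,.004+.053]);go(G+.019*z,Rt)
c=cam("wrist");s=cam("side")
cv2.imwrite("pics/v2.png",cv2.hconcat([cv2.resize(c["img"],(400,300)),cv2.resize(s["img"][150:270,300:460],(400,300))])[:,:,::-1])
E
```

```text
6.25 [ 0.4115 -0.297   0.1605] [179.91 -13.84 170.23] F [ 0.21  0.35 -2.81] w 0.579 ff 42.73170590400696
[ 14.  14.  18.  99.   1.  81. 112.]
shift [-0.03 -0.03 -3.05] turn [-0.01  0.04 -0.04]
```

View pics/v2.png

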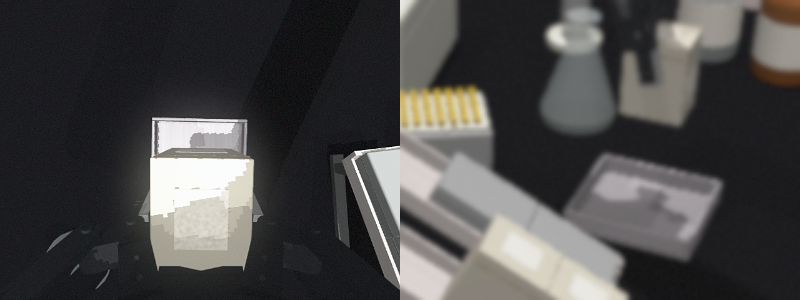

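The carton hangs over the tray, framed by it in the wrist view (left panel, about (200,130)), and it looks upright. I lower it slowly.

>>> servo_tool([
  [[0,0,-0.5],[0,0,0]],
  [[-0.03,-0.03,-1.1],[0,0,0]],
  [[-0.03,-0.03,-1.7],[0,0,0]],
  [[-0.03,-0.03,-2.2],[0,0,0]],
  [[-0.03,-0.03,-2.6],[0,0,0]],
  [[-0.03,-0.03,-2.8],[0,0,0]],
  [[-0.03,-0.03,-2.9],[0,0,0]],
  [[-0.03,-0.03,-2.95],[0,0,0]],
  [[-0.03,-0.03,-2.95],[0,0,0]],
])

```text
clock: 7.25
ee_pos: [0.41, -0.2995, 0.0425]
eef_rot: [180.0, -13.9, 170.1]
force: [0.1, -0.7, -2.2]
grip_width: 0.583
finger_force: 42.8
```

>>> servo_tool([
  [[0,0,-0.03],[0,0,0]],
  [[0,0,-0.06],[0,0,0]],
  [[0,0,-0.06],[0,0,0]],
])

```text
clock: 7.55
ee_pos: [0.4097, -0.2995, 0.0398]
eef_rot: [180.0, -13.9, 170.1]
force: [-0.2, -0.3, -2.2]
grip_width: 0.583
finger_force: 42.8
```

>>> servo_tool([
  [[0,0,-0.03],[0,0,0]],
  [[0,0,-0.05],[0,0,0]],
  [[0,0,-0.05],[0,0,0]],
])

```text
clock: 7.85
ee_pos: [0.4097, -0.2995, 0.0382]
eef_rot: [180.0, -13.9, 170.1]
force: [-1.9, 0.8, 3.2]
grip_width: 0.581
finger_force: 43.2
```

>>> servo_tool([
  [[0,0,-0.03],[0,0,0]],
  [[0,0,-0.03],[0,0,0]],
])

```text
clock: 8.05
ee_pos: [0.4097, -0.2996, 0.0382]
eef_rot: [179.9, -13.9, 170.1]
force: [-3.1, 3.2, 10.9]
grip_width: 0.581
finger_force: 43.8
```

>>> servo_tool([
  [[0,0,0],[0,0,0]],
  [[0,0,0],[0,0,0]],
  [[0,0,0],[0,0,0]],
  [[0,0,0],[0,0,0]],
  [[0,0,0],[0,0,0]],
  [[0,0,0],[0,0,0]],
], jaw=0.6)

```text
clock: 8.65
ee_pos: [0.4095, -0.2994, 0.0363]
eef_rot: [180.0, -13.9, 170.1]
force: [0.5, -0.6, 0.5]
grip_width: 0.796
finger_force: 0.0
```

>>> servo_tool([
  [[0,0,0.3],[0,0,0]],
  [[0.05,0,0.8],[0,0,0]],
  [[0.2,0,1.6],[0,0,0]],
  [[0.3,0,2.6],[0,0,0]],
  [[0.6,0.8,3.6],[0,0,0]],
  [[1.0,1.8,4.5],[0,0,0]],
  [[1.0,3.0,5],[0,0,0]],
  [[1.1,4.2,5],[0,0,0]],
  [[1.1,5.4,5],[0,0,0]],
  [[1.1,6.6,5],[0,0,0]],
], jaw=1)

```text
clock: 9.65
ee_pos: [0.4536, -0.037, 0.2379]
eef_rot: [180.0, -13.8, 170.1]
force: [1.5, -0.5, 0.6]
grip_width: 1.001
finger_force: 0.0
```

```bash
python3 - <<'E'
from h import *
st()
Rt=tool(-19.8,-14);z=Rt.as_matrix()[:,2]
G=np.array([.404,.276,.053]);print(G+.019*z);go(G+.019*z+[0,0,.16],Rt)
c=cam("top")
# tray carton lid: bright label/lid blob near tray
q=proj(c,[[.415,-.299,.084]])[0].astype(int);print(q)
im=c["img"][q[1]-45:q[1]+45,q[0]-60:q[0]+60];cv2.imwrite("pics/v3.png",cv2.resize(im,None,fx=4,fy=4,interpolation=2)[:,:,::-1])
E
```

```text
9.65 [ 0.4536 -0.037   0.2379] [179.96 -13.8  170.12] F [ 1.48 -0.46  0.62] w 1.001 ff 0.0
[-4.  5.  7. 99. -2. 89. 84.]
[0.39967523 0.27755701 0.03456438]
shift [-1.35  7.86 -1.08] turn [ 0.    0.04 -1.98]
[413 293]
```

View pics/v3.png

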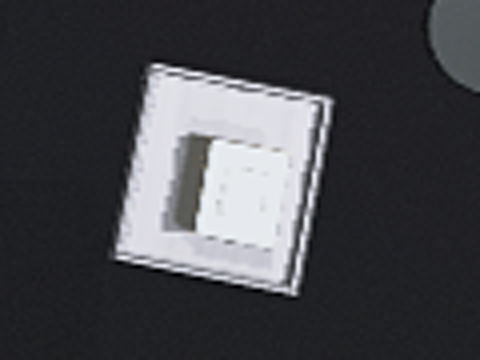

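The oldest carton stands upright in the middle of the tray, its lid at about (243,195) in the crop. Next I go over the new carton.

>>> servo_tool([
  [[0,1.2,0],[0,0,-0.4]],
  [[-0.2,2.4,0],[0,0,-0.8]],
  [[-0.4,3.6,0],[0,0,-1.2]],
  [[-0.7,4.8,-0.2],[0,0,-1.6]],
  [[-1.0,6.0,-0.5],[0,0,-2]],
  [[-1.2,7.1,-0.8],[0,0,-2]],
  [[-1.35,7.85,-1.1],[0,0,-2]],
  [[-1.35,7.85,-1.1],[0,0,-2]],
  [[-1.35,7.85,-1.1],[0,0,-2]],
])

```text
clock: 10.6
ee_pos: [0.3995, 0.2751, 0.1927]
eef_rot: [-180.0, -13.9, 160.2]
force: [-0.5, -1.2, -0.1]
grip_width: 1.0
finger_force: 0.0
```

```bash
python3 - <<'E'
from h import *
st()
c=cam("wrist")
P8=lambda x,y,a:(Rn.from_euler("z",a,degrees=True).apply([[.03,.025,.08],[.03,-.025,.08],[-.03,-.025,.08],[-.03,.025,.08]])+[x,y,0])
print("pred",proj(c,P8(.404,.276,-19.8)).round().tolist())
hsv=cv2.cvtColor(c["img"],cv2.COLOR_RGB2HSV);m=((hsv[...,2]>120)&(hsv[...,1]<70)).astype(np.uint8)
n,l,stt,ct=cv2.connectedComponentsWithStats(m)
for i in range(1,n):
    if stt[i,4]>1500:
        cn=max(cv2.findContours((l==i).astype(np.uint8),0,1)[0],key=cv2.contourArea);print(stt[i],cv2.approxPolyDP(cn,6,True)[:,0].tolist())
im=c["img"].copy();cv2.polylines(im,[proj(c,P8(.404,.276,-19.8)).astype(int)],True,(255,0,0));cv2.imwrite("pics/v4.png",im[:,:,::-1])
E
```

```text
10.6 [0.3995 0.2751 0.1927] [-179.99  -13.9   160.22] F [-0.46 -1.23 -0.09] w 1.0 ff 0.0
[-22.   7.  -8. 102. -10.  80.  42.]
pred [[360.0, 317.0], [292.0, 317.0], [291.0, 235.0], [361.0, 235.0]]
[ 278  231   97  105 7616] [[349, 231], [290, 236], [290, 291], [286, 263], [279, 284], [285, 300], [278, 300], [310, 335], [357, 321], [349, 319], [359, 317], [360, 284], [362, 314], [370, 307], [373, 272], [362, 251], [359, 274], [359, 236]]
[   0  300  129   82 5181] [[119, 300], [0, 342], [0, 380], [82, 354], [126, 329]]
```

View pics/v4.png

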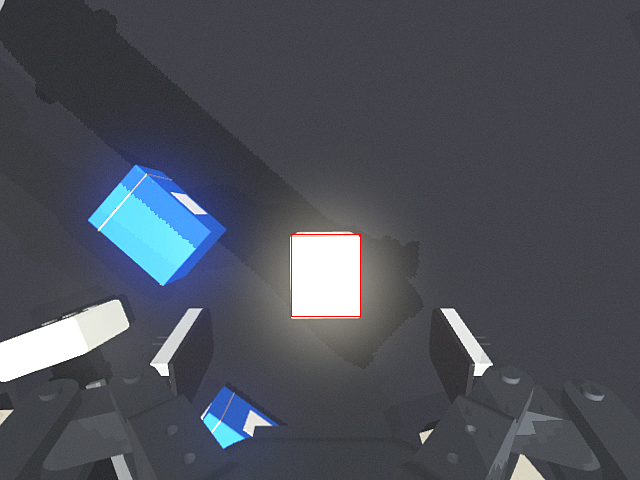

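The predicted lid outline fits the new carton exactly, at (291–361, 235–317). I descend.

>>> servo_tool([
  [[0,0.05,-0.7],[0,0,0]],
  [[0,0.05,-1.4],[0,0,0]],
  [[0,0.05,-2.1],[0,0,0]],
  [[0,0.05,-2.7],[0,0,0]],
  [[0,0.05,-3.3],[0,0,0]],
  [[0,0.05,-3.7],[0,0,0]],
  [[0,0.05,-3.9],[0,0,0]],
  [[0,0.05,-3.95],[0,0,0]],
  [[0,0.05,-3.95],[0,0,0]],
])

```text
clock: 11.55
ee_pos: [0.4005, 0.2768, 0.0351]
eef_rot: [179.9, -13.9, 160.1]
force: [-0.3, 0.8, -0.7]
grip_width: 1.0
finger_force: 0.0
```

>>> servo_tool([
  [[0,0,0],[0,0,0]],
  [[0,0,0],[0,0,0]],
  [[0,0,0],[0,0,0]],
  [[0,0,0],[0,0,0]],
  [[0,0,0],[0,0,0]],
  [[0,0,0],[0,0,0]],
  [[0,0,0],[0,0,0]],
  [[0,0,0],[0,0,0]],
], jaw=-1, grip_force=40)

```text
clock: 12.35
ee_pos: [0.4003, 0.2776, 0.0352]
eef_rot: [179.9, -13.9, 160.1]
force: [1.0, -0.7, 5.5]
grip_width: 0.581
finger_force: 42.3
```

```bash
python3 - <<'E'
from h import *
st();Rt=tool(np.degrees(P[2]),14)
print(lw(P,[.224,0,.10+.0352])[0]);go(lw(P,[.224,0,.10+.0352])[0],Rt)
E
```

```text
12.35 [0.4003 0.2776 0.0352] [179.9  -13.87 160.15] F [ 0.97 -0.66  5.49] w 0.581 ff 42.286089062690735
[-22.  17.  -9. 111.  -9.  62.  44.]
[0.57738065 0.00455946 0.26953614]
shift [ 4.43 -6.83  5.86] turn [-1.1  -5.49  3.4 ]
```

>>> servo_tool([
  [[0,0,0.2],[0,0,0]],
  [[0,0,0.7],[0,0,0]],
  [[0,0,1.4],[0,0,0]],
  [[0,0,2.2],[0,0,0]],
  [[0.3,-0.3,3.0],[-0.1,-0.5,0.3]],
  [[0.7,-0.8,3.8],[-0.2,-1.1,0.7]],
  [[1.3,-1.5,4.6],[-0.35,-1.7,1.1]],
  [[1.9,-2.3,5.3],[-0.5,-2.4,1.5]],
  [[2.5,-3.2,5.86],[-0.62,-3.1,1.9]],
  [[3.1,-4.1,5.86],[-0.75,-3.8,2.3]],
])

```text
clock: 13.35
ee_pos: [0.5256, 0.1126, 0.2728]
eef_rot: [178.9, 5.8, 171.9]
force: [-0.0, -0.2, -2.5]
grip_width: 0.576
finger_force: 41.9
```

>>> servo_tool([
  [[0.5,-0.9,0],[-0.15,-0.6,0.4]],
  [[0.9,-1.7,0],[-0.25,-1.1,0.75]],
  [[1.2,-2.4,0],[-0.35,-1.7,1.1]],
  [[1.33,-2.73,0],[-0.35,-1.7,1.1]],
  [[1.33,-2.73,0],[-0.35,-1.7,1.1]],
  [[1.33,-2.73,0],[-0.35,-1.7,1.1]],
])

```text
clock: 13.95
ee_pos: [0.5761, 0.0049, 0.2683]
eef_rot: [179.9, 13.9, 177.5]
force: [-0.4, 0.6, -1.7]
grip_width: 0.58
finger_force: 41.9
```

```bash
python3 - <<'E'
from h import *
st();Rt=tool(np.degrees(P[2]),14)
go(lw(P,[.224,0,.10+.0352])[0],Rt)
c=cam("wrist")
Q=lw(P,[[.06,.025,.08],[.06,-.025,.08],[.175,.025,.08],[.175,-.025,.08],[.275,.028,.0],[.275,-.028,.0],[.198,.025,.18],[.198,-.025,.18],[.258,.025,.18],[.258,-.025,.18],[0,.031,.014],[0,-.031,.014]])
im=c["img"].copy()
for q in proj(c,Q).astype(int): print(q.tolist(),end=""); cv2.circle(im,tuple(int(v) for v in q),3,(255,0,0),1)
s=cam("side")["img"][150:330,220:430]
cv2.imwrite("pics/v5.png",cv2.hconcat([cv2.resize(im,(480,360)),cv2.resize(s,(320,360))])[:,:,::-1])
E
```

```text
13.95 [0.5761 0.0049 0.2683] [179.93  13.91 177.49] F [-0.37  0.55 -1.66] w 0.58 ff 41.86308145523071
[ -9.  -2.   4. 103.   2.  65.  83.]
shift [ 0.03 -0.01  0.03] turn [-0.02 -0.02  0.  ]
[368, -8][276, -8][367, 203][278, 203][358, 334][287, 334][409, 269][241, 269][406, 461][244, 461][365, -40][278, -40]
```

View pics/v5.png

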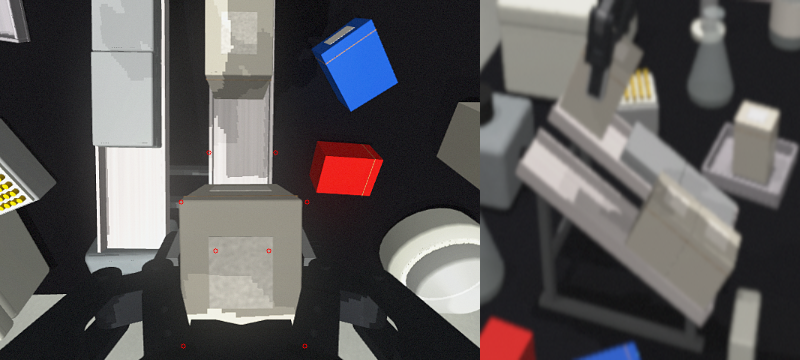

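The new carton hangs above the lane's upper end. The waiting row has slid down: its rear lid edge is at about full-image row 103, so it now looks to be at the stop. I check the lateral alignment numerically.

```bash
python3 - <<'E'
from h import *
st()
c=cam("wrist");g=cv2.cvtColor(c["img"],cv2.COLOR_RGB2GRAY).astype(float)
def edges(p,o,th=12):
    d=np.abs(np.convolve(cv2.GaussianBlur(p.reshape(1,-1),(5,1),1).ravel(),[1,0,-1],"same"));i=[k for k in range(2,len(d)-2) if d[k]>th and d[k]==max(d[k-2:k+3])]
    return [(k+o,int(d[k])) for k in i]
for y in (40,80,150,200,225): print("row",y,edges(g[y-2:y+3,240:400].mean(0),240))
for y in (275,320,380): print("row",y,edges(g[y-2:y+3,200:440].mean(0),200))
print("col320",edges(g[60:460,300:340].mean(1),60))
for x in (.12,.20): print(x,proj(c,lw(P,[[x,y,z] for y,z in ((.025,.08),(-.025,.08),(.031,.014),(.028,.014),(.028,0),(-.028,0),(-.028,.014),(-.031,.014))])).round(1).tolist())
s=r.observe();R=Rn.from_euler("xyz",s["eef_rot"],degrees=True);Rc=R*Rn.from_euler("y",0)
# carton frame from tool: tool(yl,28) orientation vs tool 14 : carton R = tool rot * rel
Rcart=(R*tool(0,-14).inv()) if False else R*tool(0,-14).inv()
C=s["ee_pos"]-Rcart.apply([-.004,0,.0352])
print("newkit lid pred",proj(c,Rcart.apply([[-.03,.025,.08],[-.03,-.025,.08],[.03,.025,.08],[.03,-.025,.08],[-.03,.025,0],[-.03,-.025,0]])+C).round(1).tolist())
L,o=lane_T(P);print("newkit in lane",(C-o)@L, np.degrees((Rn.from_matrix(L).inv()*Rcart).as_rotvec()))
E
```

```text
14.05 [0.5763 0.0059 0.2685] [179.94  13.94 177.62] F [-0.09 -0.23 -1.98] w 0.584 ff 41.861498951911926
[ -9.  -2.   4. 103.   2.  65.  83.]
row 40 [(272, 101), (293, 17), (305, 42), (341, 16), (347, 14), (351, 14), (365, 101)]
row 80 [(271, 114), (302, 48), (364, 100)]
row 150 [(277, 75), (281, 32), (284, 27), (351, 13), (359, 45), (363, 85)]
row 200 [(277, 126), (281, 78), (284, 74), (302, 43), (350, 14), (355, 27), (358, 41), (362, 80)]
row 225 [(277, 112), (281, 77), (284, 67), (302, 43), (350, 12), (357, 42), (361, 88)]
row 275 [(219, 88), (225, 15), (234, 14), (238, 24), (402, 66)]
row 320 [(218, 109), (231, 22), (239, 28), (363, 16), (402, 33), (411, 32)]
row 380 [(241, 60), (278, 16), (346, 13), (363, 15), (401, 63)]
col320 [(71, 16), (99, 37), (131, 45), (235, 34), (245, 97), (252, 16), (255, 29), (266, 28), (316, 16), (367, 12), (411, 18), (415, 14), (421, 33), (431, 87)]
0.12 [[366.7, 102.9], [276.1, 102.8], [363.8, 130.2], [359.6, 130.2], [357.7, 134.3], [284.5, 134.3], [282.6, 130.1], [278.5, 130.1]]
0.2 [[365.6, 247.3], [277.0, 247.3], [363.0, 239.9], [358.9, 239.9], [357.1, 238.8], [285.0, 238.8], [283.2, 239.9], [279.2, 239.9]]
newkit lid pred [[409.4, 263.8], [242.6, 264.0], [406.4, 455.5], [245.6, 455.7], [372.8, 243.9], [275.1, 244.0]]
newkit in lane [0.22665736 0.00132539 0.09960638] [0.10569877 0.04187033 0.09570766]
```

>>> servo_tool([
  [[0.1,-0.01,-0.18],[0,0,0]],
  [[0.2,-0.02,-0.38],[0,0,0]],
  [[0.32,-0.03,-0.6],[0,0,0]],
  [[0.45,-0.04,-0.85],[0,0,0]],
  [[0.58,-0.05,-1.1],[0,0,0]],
  [[0.7,-0.05,-1.33],[0,0,0]],
  [[0.8,-0.05,-1.52],[0,0,0]],
  [[0.9,-0.05,-1.7],[0,0,0]],
  [[0.94,-0.05,-1.77],[0,0,0]],
  [[0.94,-0.05,-1.77],[0,0,0]],
])

```text
clock: 15.1
ee_pos: [0.6144, 0.002, 0.1975]
eef_rot: [180.0, 14.0, 177.5]
force: [-0.7, -0.2, -1.6]
grip_width: 0.579
finger_force: 41.9
```

>>> servo_tool([
  [[-0.15,0.01,-0.08],[0,0,0]],
  [[-0.35,0.02,-0.19],[0,0,0]],
  [[-0.55,0.02,-0.29],[0,0,0]],
  [[-0.75,0.03,-0.4],[0,0,0]],
  [[-0.95,0.04,-0.5],[0,0,0]],
  [[-1.15,0.05,-0.61],[0,0,0]],
  [[-1.32,0.06,-0.7],[0,0,0]],
  [[-1.44,0.06,-0.77],[0,0,0]],
  [[-1.5,0.06,-0.8],[0,0,0]],
  [[-1.5,0.06,-0.8],[0,0,0]],
])

```text
clock: 16.1
ee_pos: [0.5542, 0.0044, 0.1659]
eef_rot: [180.0, 14.0, 177.5]
force: [0.0, -0.1, -1.6]
grip_width: 0.581
finger_force: 41.9
```

```bash
cat >> h.py <<'E'
def nk():
    s=r.observe();R=Rn.from_euler("xyz",s["eef_rot"],degrees=True)
    Rc=R*tool(0,-14).inv();C=s["ee_pos"]-Rc.apply([-.004,0,.0352]);L,o=lane_T(P)
    print("newkit in lane",((C-o)@L).round(4),np.degrees((Rn.from_matrix(L).inv()*Rc).as_rotvec()).round(2),"F lane",(s["force"]@L).round(2))
E
python3 - <<'E'
from h import *
st();nk()
c=cam("wrist");g=cv2.cvtColor(c["img"],cv2.COLOR_RGB2GRAY).astype(float)
print(proj(c,lw(P,[[.12,0,.08],[.127,0,.1]])).round(1).tolist())
def edges(p,o,th=12):
    d=np.abs(np.convolve(p,[1,0,-1],"same"));return [(k+o,int(d[k])) for k in range(2,len(d)-2) if d[k]>th and d[k]==max(d[k-2:k+3])]
print(edges(g[100:300,300:340].mean(1),100))
for y in (150,190): print("row",y,edges(g[y-2:y+3,240:400].mean(0),240,25))
print("row",320,edges(g[318:323,200:440].mean(0),200,25))
E
```

```text
16.1 [0.5542 0.0044 0.1659] [179.97  14.   177.49] F [ 0.04 -0.05 -1.58] w 0.581 ff 41.863126158714294
[ -9.  -1.   4. 114.   2.  53.  82.]
newkit in lane [ 0.1589 -0.0011  0.0194] [ 0.02 -0.   -0.02] F lane [-0.7  -0.05 -1.41]
[[328.7, 231.2], [330.1, 257.4]]
[(183, 28), (227, 55), (245, 83), (255, 69), (266, 50)]
row 150 [(249, 202), (263, 77), (283, 26), (393, 121)]
row 190 [(249, 210), (252, 76), (392, 99)]
row 320 [(218, 25), (231, 43), (239, 51), (363, 26), (402, 61), (411, 49)]
```

>>> servo_tool([
  [[0.05,0,-0.1],[0,0,0]],
  [[0.1,0,-0.19],[0,0,0]],
  [[0.14,0,-0.27],[0,0,0]],
  [[0.17,-0.01,-0.32],[0,0,0]],
  [[0.19,-0.01,-0.35],[0,0,0]],
  [[0.19,-0.01,-0.35],[0,0,0]],
])

```text
clock: 16.75
ee_pos: [0.562, 0.004, 0.1517]
eef_rot: [180.0, 14.0, 177.5]
force: [-1.1, 0.4, -1.1]
grip_width: 0.58
finger_force: 41.9
```

>>> servo_tool([
  [[0.01,0,-0.02],[0,0,0]],
  [[0.02,0,-0.04],[0,0,0]],
  [[0.02,0,-0.04],[0,0,0]],
])

```text
clock: 17.05
ee_pos: [0.5628, 0.0041, 0.1504]
eef_rot: [180.0, 14.0, 177.5]
force: [-0.3, -0.3, -1.2]
grip_width: 0.579
finger_force: 41.9
```

>>> servo_tool([
  [[0.01,0,-0.02],[0,0,0]],
  [[0.02,0,-0.04],[0,0,0]],
  [[0.02,0,-0.04],[0,0,0]],
])

```text
clock: 17.35
ee_pos: [0.563, 0.0041, 0.1502]
eef_rot: [180.0, 14.0, 177.5]
force: [-8.1, -0.6, 8.6]
grip_width: 0.58
finger_force: 43.0
```

```bash
python3 - <<'E'
from h import *
nk()
E
```

```text
newkit in lane [ 0.1593 -0.0011  0.0013] [ 0.02  0.04 -0.04] F lane [-3.11 -0.93 11.36]
```

>>> servo_tool([
  [[-0.01,0,0.02],[0,0,0]],
  [[-0.05,0,0],[0,0,0]],
  [[-0.08,0,-0.02],[0,0,0]],
  [[-0.12,0,-0.04],[0,0,0]],
  [[-0.14,0,-0.05],[0,0,0]],
  [[-0.14,0,-0.05],[0,0,0]],
])

```text
clock: 17.95
ee_pos: [0.559, 0.0042, 0.148]
eef_rot: [179.9, 14.2, 177.5]
force: [-0.2, 0.6, 6.7]
grip_width: 0.58
finger_force: 42.7
```

```bash
python3 - <<'E'
from h import *
nk()
E
```

```text
newkit in lane [ 0.1548 -0.0011  0.0013] [ 0.05 -0.16 -0.02] F lane [2.91 0.61 5.98]
```

>>> servo_tool([
  [[-0.03,0,-0.01],[0,0,0]],
  [[-0.05,0,-0.02],[0,0,0]],
  [[-0.07,0,-0.03],[0,0,0]],
  [[-0.07,0,-0.03],[0,0,0]],
])

```text
clock: 18.35
ee_pos: [0.5557, 0.0041, 0.1462]
eef_rot: [180.0, 14.1, 177.5]
force: [-0.4, -0.1, 4.8]
grip_width: 0.583
finger_force: 42.7
```

```bash
python3 - <<'E'
from h import *
nk()
E
```

```text
newkit in lane [ 0.151  -0.0014  0.0013] [ 0.03 -0.09 -0.02] F lane [ 1.94 -0.1   4.4 ]
```

>>> servo_tool([
  [[-0.02,0,-0.01],[0,0,0]],
  [[-0.04,0,-0.02],[0,0,0]],
  [[-0.04,0,-0.02],[0,0,0]],
])

```text
clock: 18.65
ee_pos: [0.554, 0.0041, 0.1454]
eef_rot: [180.0, 14.1, 177.5]
force: [-0.5, 0.5, 5.1]
grip_width: 0.582
finger_force: 42.7
```

```bash
python3 - <<'E'
from h import *
nk()
E
```

```text
newkit in lane [ 0.1492 -0.0015  0.0013] [ 0.03 -0.08 -0.02] F lane [1.91 0.48 4.77]
```

>>> servo_tool([
  [[-0.02,0,-0.01],[0,0,0]],
  [[-0.04,0,-0.02],[0,0,0]],
  [[-0.04,0,-0.02],[0,0,0]],
])

```text
clock: 18.95
ee_pos: [0.5531, 0.0041, 0.1448]
eef_rot: [179.9, 14.2, 177.5]
force: [2.7, 0.6, 4.2]
grip_width: 0.579
finger_force: 42.4
```

>>> servo_tool([
  [[-0.02,0,-0.01],[0,0,0]],
  [[-0.02,0,-0.01],[0,0,0]],
])

```text
clock: 19.15
ee_pos: [0.553, 0.0041, 0.1449]
eef_rot: [179.9, 14.3, 177.5]
force: [5.5, 0.6, 5.6]
grip_width: 0.581
finger_force: 42.3
```

```bash
python3 - <<'E'
from h import *
nk()
E
```

```text
newkit in lane [ 0.1482 -0.0015  0.0014] [ 0.05 -0.25 -0.07] F lane [7.43 0.88 2.34]
```

>>> servo_tool([
  [[-0.02,0,-0.01],[0,0,0]],
  [[-0.02,0,-0.01],[0,0,0]],
])

```text
clock: 19.35
ee_pos: [0.5529, 0.0041, 0.1449]
eef_rot: [179.9, 14.3, 177.4]
force: [7.2, -0.5, 5.3]
grip_width: 0.582
finger_force: 42.3
```

```bash
python3 - <<'E'
from h import *
nk()
E
```

```text
newkit in lane [ 0.1481 -0.0015  0.0015] [ 0.06 -0.34 -0.08] F lane [ 8.88 -0.22  1.29]
```

>>> servo_tool([
  [[0,0,0],[0,0,0]],
  [[0,0,0],[0,0,0]],
  [[0,0,0],[0,0,0]],
  [[0,0,0],[0,0,0]],
  [[0,0,0],[0,0,0]],
  [[0,0,0],[0,0,0]],
], jaw=0.6)

```text
clock: 19.95
ee_pos: [0.5502, 0.004, 0.143]
eef_rot: [180.0, 14.0, 177.5]
force: [0.7, 0.2, -0.9]
grip_width: 0.799
finger_force: 0.0
```

>>> servo_tool([
  [[-0.1,0,0.2],[0,0,0]],
  [[-0.2,0,0.5],[0,0,0]],
  [[-0.4,0,1.0],[0,0,0]],
  [[-0.5,0,1.6],[0,0,0]],
  [[-0.5,0,2.3],[0,0,0]],
  [[-0.5,0,3.0],[0,0,0]],
  [[-0.5,0,3.5],[0,0,0]],
  [[-0.5,0,3.5],[0,0,0]],
])

```text
clock: 20.75
ee_pos: [0.5321, 0.0041, 0.2884]
eef_rot: [179.9, 14.5, 177.5]
force: [0.5, -0.4, 0.8]
grip_width: 0.801
finger_force: 0.0
```

```bash
python3 - <<'E'
from h import *
st()
def edges(p,o,th=8):
    d=np.abs(np.convolve(p,[1,0,-1],"same"));return [(k+o,int(d[k])) for k in range(2,len(d)-2) if d[k]>th and d[k]==max(d[k-2:k+3])]
for n in ("wrist",):
    c=cam(n);g=cv2.cvtColor(c["img"],cv2.COLOR_RGB2GRAY).astype(float)
    q=proj(c,lw(P,[[x,y,.08] for x in (0,.06,.12,.18) for y in (.025,0,-.025)])).round(1);print(q.tolist())
    lo,hi=int(q[:,1].min())-25,int(q[:,1].max())+25;lo=max(lo,0)
    for x0 in (-18,18):
        x=int(q[4,0])+x0;print("col",x,edges(g[lo:hi,x-4:x+5].mean(1),lo))
    for i in (1,4,7):
        y=int((q[i,1]+q[i+3,1])/2);
        if 3<y<476: print("row",y,edges(g[y-2:y+3,220:440].mean(0),220,25))
E
```

```text
20.75 [0.5321 0.0041 0.2884] [179.9   14.47 177.47] F [ 0.48 -0.38  0.79] w 0.801 ff 0.0
[ -9.  -8.   4. 107.   2.  67.  82.]
[[365.7, -25.4], [326.4, -25.4], [287.2, -25.4], [365.2, 70.9], [326.5, 71.0], [287.8, 71.0], [364.7, 164.7], [326.6, 164.8], [288.5, 164.8], [364.1, 255.6], [326.7, 255.7], [289.2, 255.8]]
col 308 [(16, 12), (43, 44), (57, 22), (64, 20), (67, 42), (79, 26), (91, 14), (97, 8), (106, 9), (110, 10), (131, 9), (138, 16), (161, 63), (182, 48), (185, 35), (231, 10), (254, 34)]
col 344 [(11, 8), (24, 8), (43, 15), (69, 41), (92, 9), (110, 9), (139, 10), (144, 14), (161, 58), (184, 54), (187, 19), (254, 33)]
row 22 [(231, 87), (235, 94), (285, 150), (304, 28), (313, 87), (345, 29), (365, 81)]
row 117 [(223, 87), (231, 190), (235, 159), (239, 54), (285, 176), (289, 55), (363, 140), (419, 48)]
row 210 [(231, 160), (235, 142), (240, 47), (285, 184), (361, 172)]
```

```bash
python3 - <<'E'
from h import *
print(job.job_done())
E
```

```text
the job is handed in; nothing more can be done
None
```

The job is handed in: the oldest carton stands upright in the tray, and the new carton is in the lane behind the other two, with the row pushed gently against the front stop and the lids measuring about 60 mm apart, so the cartons touch or nearly so. It took about 21 s of the 61 s; the hand-in gave no pass or fail.

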